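# Clamp an offcut in the dowelling jig and lock the feed

## Task

Clamp the loose offcut in the dowelling jig on the bench. First slacken the small lock knob that stands in the middle of the feed wheel; then turn the feed wheel round it clockwise until the jaw has slid the offcut flat against the fence and bears on it snugly, with some 15 N of pressure and no crushing, leaving the lock slack meanwhile; and last tighten the lock knob firmly again without disturbing the wheel. Never force the wheel while the lock is on, and leave the red pencil and the hex keys lying near the jig where they are.

Things in the scene. Friction and masses are not known exactly. Their poses are not given: they have to be found in the camera images.
- jig: dowelling jig bolted to the bench: metal plate 230 x 110 x 12 mm with a grey gear housing, top 46 mm above the bench. Origin on the upright axis of both knobs, at the plate's underside; z up; +x is the way the jaw travels, from knobs to fence. Only the knobs are higher than 58 mm within 60 mm of the axis
- jaw: steel rack bar through the housing with the jaw on its front end: 64 mm wide, 18 mm high, dark wooden face on springs (15 N a millimetre). Origin: on the knob axis at the start, at the underside of the jig; it moves 18 mm along the jig's +x for each radian of the wheel. The face stands 55 mm to +x of this origin, 24 mm above the bench
- wheel_grip (a point): on the axis, half-way up the feed wheel (outer, lower knob): bright knurled disc, diameter 55 mm, from 58 to 76 mm above the bench, upright axis, rim free all round, 12 mm over the housing on a neck under 44 mm wide. Clockwise from above closes the jaw, 18 mm/rad. Own drag about 0.3 N m either way; each newton at the jaw adds 0.018 N m. Let go, it holds up to about 16 N at the jaw and gives back any more
- wheel (a joint): angle of the feed wheel in rad, 0 at the start, growing clockwise from above; stops at -0.2 and 1.85. The jaw finds the offcut backed by the fence somewhere from 0.78 to 1.33 rad, to be felt: pushing the loose offcut along takes under 1 N, and from there the turning moment rises about 0.005 N m per milliradian. Over 40 N of jaw force crushes the offcut
- lock_grip (a point): on the axis, half-way up the lock knob (inner, upper knob): black knurled cylinder, diameter 32 mm, from 79 to 107 mm above the bench, 3 mm clear of the wheel, turning apart from it. Clockwise from above tightens. Starts nipped 0.15 to 0.30 rad past the brake's bite; half a radian anticlockwise slackens it (stop after 2 rad). Own drag about 0.2 N m either way, past the bite 0.33 N m more a radian
- brake: brake plunger hidden in the housing, which the lock knob presses down on the jaw's rack bar: 3 mm of travel and, past the bite, about 110 N a radian (0.003 N m at the knob per newton). Firmly locked from 40 N up, overtightened over 160 N; the knob, let go, holds up to about 65 N and gives back any more. Origin on the axis, 29 mm above the bench, z up
- offcut_mid (a point): centre of the offcut: plain wooden block 30 x 100 x 22 mm (x, y, z), loose on the plate between jaw and fence, long side across the jig, up to 0.04 rad askew; underside 13 mm above the bench. The fence beyond it, with three drill bushes in a bar that overhangs the offcut (47 mm above the bench), is set in slots anew each time, its face 99 to 109 mm to +x of the knob axis (no pose given)
- red_pencil: bystander: red pencil, 8 x 150 x 7 mm, lying on the bench; origin at its underside
- hex_key_set: bystander: folding hex key set, 26 x 85 x 43 mm, on the bench; origin at its underside
Not all that is in view belongs to the job. There is more than one size of the part that bears offcut_mid; the job needs the largest.

How it is judged (in metres and radians):
On the way, in this order (a step that is already met when the one before it is completed fails the run):
1. the lock is slackened with the feed wheel still where it was (contact force between brake and anything else below 0.5 N and value of joint wheel between -0.1 and 0.1 rad), for 0.2 s.
2. the jaw bears on the offcut, the lock still slack (contact force between jaw and offcut above 7 N and contact force between brake and anything else below 5 N), for 0.2 s.
At the end, for the whole second after the job is handed in: the lock is tight (brake force over 40 N), the jaw still bears on the offcut with 7 to 25 N, and the offcut lies square against the fence, within 0.02 rad (contact force between brake and anything else above 40 N and contact force between jaw and offcut between 7 and 25 N and angle between the x axis of offcut_mid and the x axis of jig, either way round below 0.02 rad); the robot touches nothing.
It fails at once if the offcut is crushed by the jaw (contact force between jaw and offcut above 40 N).
It fails at once if the lock is overtightened (contact force between brake and anything else above 160 N).
It fails at once if the feed wheel is turned against the lock (contact force between brake and anything else above 8 N and (velocity of joint wheel above 0.25 rad/s or velocity of joint wheel below -0.25 rad/s)).
It fails at once if the pencil or the hex keys are disturbed by more than 15 mm (distance of any of red_pencil, hex_key_set from where it was at the start of the episode above 0.015 m).
It also fails if it takes over 67 s, if anything falls off the work surface, if the arm or the gripper's body presses on something with over 40 N, if the wrist force passes 120 N, or if a joint passes its speed limit or range.

## Robot

A 6-joint arm with a two-finger parallel gripper is mounted at the origin on a cart in front of the work surface, level with it; the furniture and walls round the work are solid. World frame = base frame: x ahead of the robot, y to its left, z up, the work surface at z = 0. Lengths are in mm, angles in rad, forces in N, time in s.
With the tool pointing down it reaches from about 300 to 750 mm from the base axis. Payload 8.5 kg.
Tool frame: the origin (TCP) lies midway between the tips of the shut fingers; the grasp point (between the pads) lies grip_point_offset behind it (grip_point_offset is the distance from the TCP to the grasp point, in mm); z points along the fingers, y is the line along which they close (so a half turn about z gives the same grasp; the last joint's range is limited). The gripper opens to 88 mm and grips with 3 to 60 N. Pads are 18 mm wide; open, the fingers measure 123 mm over their backs; the gripper's body (75 mm by 187 mm) begins 45 mm behind the grasp point.
Start: joints at [0.898, 0.381, 1.297, -0, 1.464, -0.215], TCP at [243.076, 493.35, 238.748] pointing down, gripper open.
Joint ranges: [-3.11, 3.11], [-0.89, 2.33], [0.22, 2.48], [-1.42, 4.56], [0.17, 2.85], [-2.88, 2.88]. Speed limits (rad/s): [2.39, 2.39, 3.14, 3.14, 3.14, 3.14].

## Interface

Orientations are given as a 3x3 rotation matrix whose columns are the frame's x, y, z axes.
In Python, from rig import state, grab_frame, camera_params, job_done, grip_point_offset gives the robot as it stands.
- The arm moves only by the tool drive_tool, never from a script. Its argument "moves" is a list of rows, each a list of 7 numbers: the shift along the tool's x, y, z scaled (see below), then the turn, a rotation vector about the tool's x, y, z scaled (see below), then the opening, from 0 (shut) to 1 (fully open). A call has 1 to 10 rows; each row is the pose to reach, as a shift and turn from the pose commanded when the call began, along the tool's axes at that moment; what a row does not reach only later rows make up. The controller multiplies each number of a shift by 100 mm and each number of a turn by 120 degrees. A row lasts 1/10 s, in which the tool goes at most 50 mm and 8.59 degrees, less where a joint would pass 70% of its speed; a pose out of reach is approached as far as the arm can. A call with a number of a shift or a turn outside -1 to 1 is refused whole. A call with a gripper value outside its range is refused whole. The fingers move at their own pace and stop on an object; "force" is the grip in N (left out, the last holds). Time passes only in rows, so rows that repeat a pose let the fingers close. It gives the time, the measured TCP pose, the force, the opening and the grip force at its end, in the units of the state.
- state(): the state, without advancing time (a new reading comes with each control period).
- grab_frame(name): name is "side" or "top"; returns the picture (420x560x3 uint8, blue, green, red); there is no depth.
- camera_params(name): a dict with "fx", "fy", "cx", "cy" (pixels), "eye" and "orientation" of the camera in the world. Camera axes: x right, y down, z forward; pixel columns grow to the right and rows downward; lengths in mm; the calibration is good to about 2 mm. A picture is of the moment at which its call begins. camera_params takes no time and is no camera call.
- job_done(): hands the job in; it is judged then, once.
The state is a dict: "time_s": time; "q": joint angles; "qd": joint speeds; "tau": joint torques, N m; "tool_pos": TCP position; "eef_rot": TCP orientation; "contact_force": force on the tool from outside, world axes, zero at the start; "wrist_torque": the same for the moment, N m; "finger_gap": finger opening in mm; "grasp_force": force on a finger pad.
Only numpy, scipy, OpenCV 4.12 (cv2) and the standard library are available. Lean on these libraries where they do the work, as an engineer would, in place of code of your own. Each camera call takes 0.05 s, during which the arm holds its last target. There are 200 camera calls.

## Working session

There is one attempt and no reset: what is moved stays moved. The work goes in short steps, Python scripts to look and compute and a tool call to move; the robot and the scene stay as the last step left them, time stands still between calls to the robot, and variables do not carry over. Pictures are saved under pics/ and viewed, at most 10 in all, crops included, and the job is handed in when it is done.

Besides the shell and the picture viewer there is one more tool, called after "Request:" by a JSON object that holds its "method" and its "body", one argument or row to a line. drive_tool: Moves the arm, as the interface text tells. Its arguments: {"type":"object","properties":{"moves":{"type":"array"},"force":{"type":"number"}},"required":["moves"]}

```bash
mkdir -p pics; cat > h.py <<'E'
import numpy as np,cv2
from rig import *
def ray(name,u,v,z):
    p=camera_params(name);R=np.array(p["orientation"]);e=np.array(p["eye"])
    d=R@np.array([(u-p["cx"])/p["fx"],(v-p["cy"])/p["fy"],1]);return e+d*(z-e[2])/d[2]
E
python3 - <<'E'
from h import *
for n in("side","top"):
    cv2.imwrite(f"pics/{n}0.png",grab_frame(n));print(n,camera_params(n))
print(state(),grip_point_offset)
E
```

```text
side {'fx': 390.86880409293286, 'fy': 390.86880409293286, 'cx': 280.2028256875016, 'cy': 203.34257126855664, 'eye': array([ 161.99538065, -845.71665407,  612.46253091]), 'orientation': array([[ 0.92153772, -0.21742258,  0.32170739],
       [-0.38774074, -0.55929427,  0.73269846],
       [ 0.02062391, -0.79994833, -0.59971436]])}
top {'fx': 440.82423587997795, 'fy': 440.82423587997795, 'cx': 270.94999474163893, 'cy': 213.76626898486148, 'eye': array([ 397.76329161, -216.71001416,  960.54488285]), 'orientation': array([[ 0.01820946, -0.99952112,  0.02501893],
       [-0.99919044, -0.01908984, -0.03541239],
       [ 0.03587304, -0.02435384, -0.99905957]])}
{'time_s': 0.1, 'q': array([ 8.97715601e-01,  3.81101710e-01,  1.29810064e+00, -3.02151420e-05,
        1.46361488e+00, -2.15296448e-01]), 'qd': array([ 1.14878569e-04,  5.13643450e-04, -2.17076945e-03, -1.23930255e-03,
       -4.64046523e-04, -1.08151244e-07]), 'tau': array([ 3.74408788e-03, -4.38648391e+01, -2.24915797e+01,  7.14347418e-02,
        3.41139268e-02, -2.39970143e-05]), 'tool_pos': array([242.93488604, 493.175413  , 238.2424124 ]), 'eef_rot': array([[-8.97035314e-01,  4.41958255e-01, -7.39913047e-04],
       [ 4.41958813e-01,  8.97034812e-01, -9.76236019e-04],
       [ 2.32272195e-04, -1.20272928e-03, -9.99999250e-01]]), 'contact_force': array([ 0.46441634, -0.00599661,  0.83855886]), 'wrist_torque': array([ 0.04197399, -0.00962291, -0.05410779]), 'grasp_force': 0.0, 'finger_gap': 88.53264091206285} 18.700000000000003
```

View pics/top0.png

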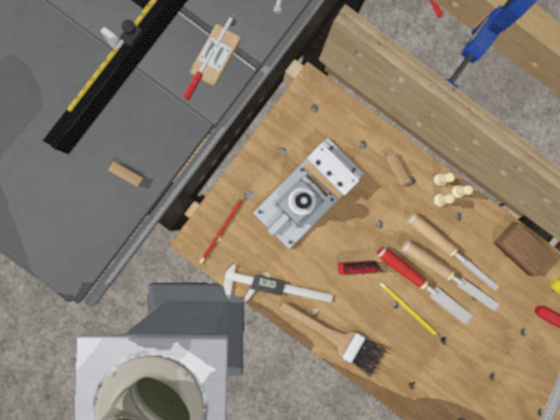

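View pics/side0.png

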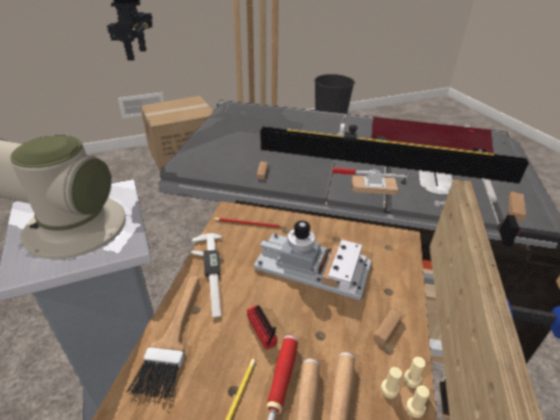

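The top view shows the jig with the lock knob at about (303,201), the fence at about (335,167), the red pencil at (222,232) and the red hex key set at (358,267). In the side view the lock knob is at about (302,230).

```bash
python3 - <<'E'
from h import *
def blob(n,im,box):
    u0,v0,u1,v1=box;g=im[v0:v1,u0:u1].max(2)
    m=(g<60).astype(np.uint8);k,l,s,c=cv2.connectedComponentsWithStats(m)
    return [(s[i].tolist(),(c[i]+[u0,v0]).round(1).tolist()) for i in range(1,k) if s[i][4]>15]
t=cv2.imread("pics/top0.png");s=cv2.imread("pics/side0.png")
print(blob("top",t,(280,180,330,225)));print(blob("side",s,(280,210,325,262)))
print("top@107",ray("top",303,201,107),"side@93",ray("side",302,230,93))
for n,u,v in(("plate",255,211),("",288,246),("",325,140),("",361,172)):print(ray("top",u,v,12 if u<300 else 47))
print("key",ray("top",358,267,20),"pencil ends",ray("top",241,201,5),ray("top",202,261,5))
a=cv2.resize(t[120:260,240:400],(800,700),interpolation=cv2.INTER_CUBIC)[:600]
b=cv2.resize(s[210:310,240:390],(750,500),interpolation=cv2.INTER_CUBIC)
cv2.imwrite("pics/ta.png",a)
cv2.imwrite("pics/sb.png",b)
E
```

```text
[([16, 14, 15, 14, 78], [302.5, 200.5])]
[([11, 0, 34, 6, 61], [310.4, 212.3]), ([15, 13, 14, 16, 162], [301.4, 231.2])]
top@107 [ 445.15651937 -308.86271742  107.        ] side@93 [ 446.94650373 -310.49774616   93.        ]
[ 426.81344717 -215.89412964   12.        ]
[ 352.81252377 -288.32118941   12.        ]
[ 577.14437852 -359.4061154    47.        ]
[ 511.73588266 -436.19436908   47.        ]
key [ 310.70886722 -438.894606     20.        ] pencil ends [ 448.107315   -185.17681656    5.        ] [ 317.19862977 -103.98604881    5.        ]
```

View pics/ta.png

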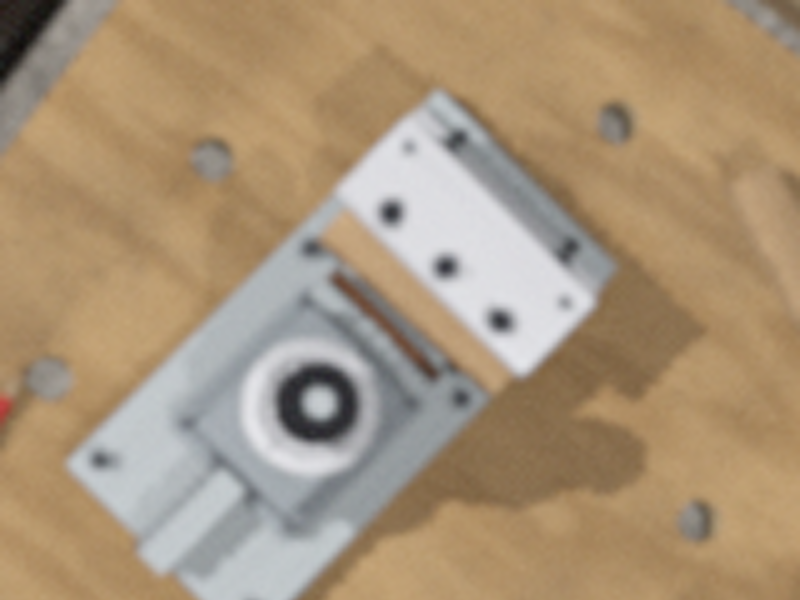

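View pics/sb.png

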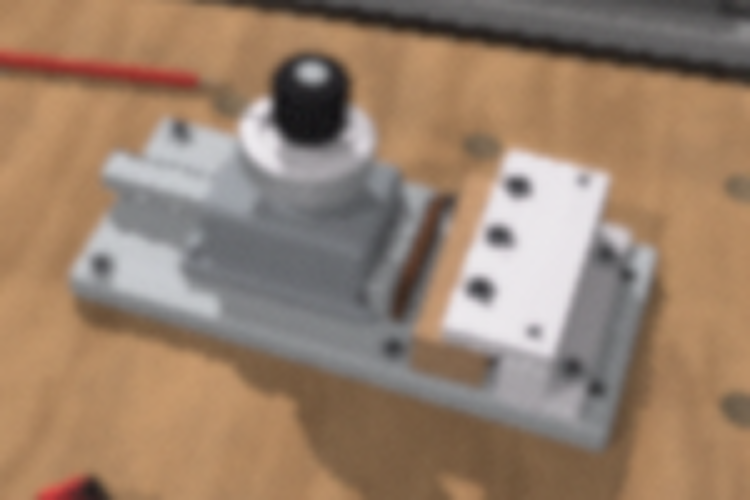

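The crops show the knob cap at crop pixel (318,404), about (303.5,200.5) in the full picture. Both views agree on the axis within 2 mm, at about (446,-310). The jig's +x points at about -45.6°. The right-sized offcut is already in the jig. I'll travel at height to above the knob.

Request:
{"method": "drive_tool", "body": {
  "moves": [
    [-0.767,-0.901,0,0,0,0,1],
    [-0.767,-0.901,0,0,0,0,1],
    [-0.767,-0.901,0,0,0,0,1]
  ],
  "force": 50
}}

```text
time_s: 0.4
tool_pos: [272.1, 375.8, 238.5]
eef_rot: [[-0.896, 0.443, -0.001], [0.443, 0.896, -0.001], [0.0, -0.002, -1.0]]
contact_force: [0.5, -0.3, -0.2]
finger_gap: 88.2
grasp_force: 0.0
```

Request:
{"method": "drive_tool", "body": {
  "moves": [
    [-0.767,-0.901,0,0,0,0,1],
    [-0.767,-0.901,0,0,0,0,1],
    [-0.767,-0.901,0,0,0,0,1]
  ]
}}

```text
time_s: 0.7
tool_pos: [301.1, 261.1, 238.6]
eef_rot: [[-0.896, 0.444, -0.0], [0.444, 0.896, -0.001], [0.0, -0.001, -1.0]]
contact_force: [0.0, 0.3, 0.2]
finger_gap: 88.2
grasp_force: 0.0
```

Request:
{"method": "drive_tool", "body": {
  "moves": [
    [-0.767,-0.901,0,0,0,0,1],
    [-0.767,-0.901,0,0,0,0,1],
    [-0.767,-0.901,0,0,0,0,1]
  ]
}}

```text
time_s: 1.0
tool_pos: [330.4, 146.3, 238.7]
eef_rot: [[-0.896, 0.445, -0.0], [0.445, 0.896, -0.001], [-0.0, -0.001, -1.0]]
contact_force: [-0.2, 0.4, 0.7]
finger_gap: 88.3
grasp_force: 0.0
```

Request:
{"method": "drive_tool", "body": {
  "moves": [
    [-0.767,-0.901,0,0,0,0,1],
    [-0.767,-0.901,0,0,0,0,1],
    [-0.767,-0.901,0,0,0,0,1]
  ]
}}

```text
time_s: 1.3
tool_pos: [359.6, 31.3, 238.7]
eef_rot: [[-0.895, 0.445, 0.0], [0.445, 0.895, -0.001], [-0.0, -0.001, -1.0]]
contact_force: [0.8, -1.1, 0.1]
finger_gap: 88.0
grasp_force: 0.0
```

Request:
{"method": "drive_tool", "body": {
  "moves": [
    [-0.767,-0.901,0,0,0,0,1],
    [-0.767,-0.901,0,0,0,0,1],
    [-0.767,-0.901,0,0,0,0,1]
  ]
}}

```text
time_s: 1.6
tool_pos: [388.6, -83.7, 238.5]
eef_rot: [[-0.896, 0.445, -0.0], [0.445, 0.896, -0.001], [-0.0, -0.001, -1.0]]
contact_force: [0.2, 0.9, -0.5]
finger_gap: 87.9
grasp_force: 0.0
```

Request:
{"method": "drive_tool", "body": {
  "moves": [
    [-0.767,-0.901,0,0,0,0,1],
    [-0.767,-0.901,0,0,0,0,1],
    [-0.767,-0.901,0,0,0,0,1]
  ]
}}

```text
time_s: 1.9
tool_pos: [417.4, -198.5, 238.2]
eef_rot: [[-0.896, 0.445, -0.0], [0.445, 0.896, -0.0], [0.0, -0.0, -1.0]]
contact_force: [-1.0, 0.5, 0.4]
finger_gap: 87.9
grasp_force: 0.0
```

Request:
{"method": "drive_tool", "body": {
  "moves": [
    [-0.767,-0.901,0,0,0,0,1],
    [-0.767,-0.901,0,0,0,0,1],
    [-0.767,-0.901,0,0,0,0,1],
    [-0.767,-0.901,0,0,0,0,1]
  ]
}}

```text
time_s: 2.3
tool_pos: [446.0, -311.2, 237.7]
eef_rot: [[-0.896, 0.444, -0.001], [0.444, 0.896, 0.001], [0.001, 0.0, -1.0]]
contact_force: [-0.1, 0.4, -0.0]
finger_gap: 88.0
grasp_force: 0.0
```

Request:
{"method": "drive_tool", "body": {
  "moves": [
    [0,0,0,0,0,0.716,1],
    [0,0,0,0,0,0.716,1],
    [0,0,0,0,0,0.716,1],
    [0,0,0,0,0,0.716,1],
    [0,0,0,0,0,0.716,1],
    [0,0,0,0,0,0.716,1],
    [0,0,0,0,0,0.716,1],
    [0,0,0,0,0,0.716,1],
    [0,0,0,0,0,0.716,1],
    [0,0,0,0,0,0.716,1]
  ]
}}

```text
time_s: 3.3
tool_pos: [445.8, -307.7, 238.9]
eef_rot: [[0.382, 0.924, -0.0], [0.924, -0.382, 0.001], [0.001, -0.001, -1.0]]
contact_force: [0.2, 0.6, -0.1]
finger_gap: 87.9
grasp_force: 0.0
```

Request:
{"method": "drive_tool", "body": {
  "moves": [
    [0,0,0.5,0,0,0,1],
    [0,0,1,0,0,0,1],
    [0,0,1,0,0,0,1],
    [0,0,1,0,0,0,1]
  ]
}}

```text
time_s: 3.7
tool_pos: [446.2, -308.9, 140.0]
eef_rot: [[0.376, 0.927, -0.0], [0.927, -0.376, 0.0], [0.0, -0.0, -1.0]]
contact_force: [0.9, -0.1, 0.7]
finger_gap: 88.1
grasp_force: 0.0
```

```bash
python3 - <<'E'
from h import *
t=grab_frame("top");s=grab_frame("side");st=state()
print(st["tool_pos"],st["q"].round(3),st["wrist_torque"])
a=cv2.resize(t[140:260,240:400],(800,600),interpolation=cv2.INTER_CUBIC)
b=cv2.resize(s[180:300,230:390],(800,600),interpolation=cv2.INTER_CUBIC)
cv2.imwrite("pics/t1.png",a);cv2.imwrite("pics/s1.png",b)
E
```

```text
[ 446.84227738 -309.99024197  141.45964872] [-0.824  0.459  1.472  0.     1.206 -0.438] [-0.07741602  0.13049377  0.05262041]
```

View pics/s1.png

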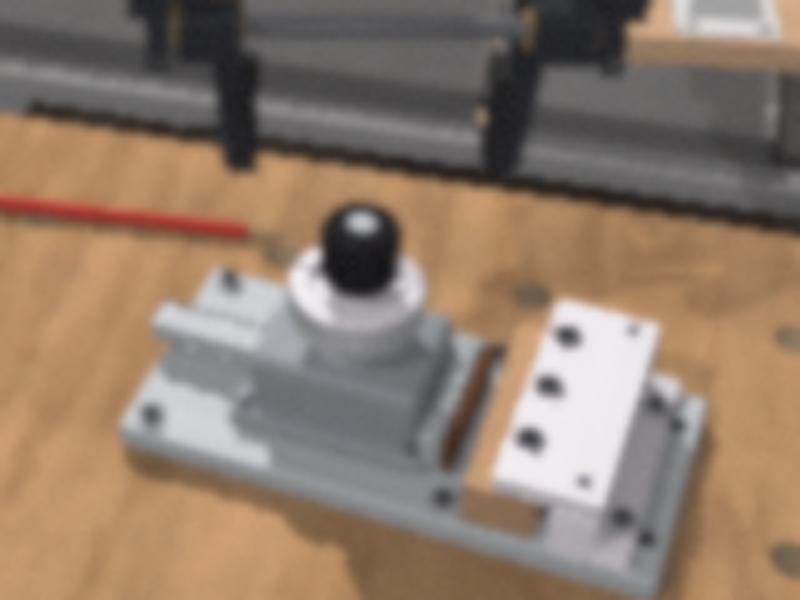

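The fingertips at crop (238,165) and (500,170) straddle the knob cap at (360,220). I'll descend and grip it.

Request:
{"method": "drive_tool", "body": {
  "moves": [
    [0,0,0.3,0,0,0,1],
    [0,0,0.58,0,0,0,1],
    [0,0,0.58,0,0,0,0.5],
    [0,0,0.58,0,0,0,0.5],
    [0,0,0.58,0,0,0,0.5]
  ],
  "force": 20
}}

```text
time_s: 4.3
tool_pos: [446.8, -310.4, 83.0]
eef_rot: [[0.377, 0.926, 0.003], [0.926, -0.377, -0.003], [-0.002, 0.003, -1.0]]
contact_force: [-0.0, -0.2, 0.5]
finger_gap: 66.1
grasp_force: 0.0
```

Request:
{"method": "drive_tool", "body": {
  "moves": [
    [0,0,0,0,0,0,0.3],
    [0,0,0,0,0,0,0.3],
    [0,0,0,0,0,0,0.3],
    [0,0,0,0,0,0,0.3],
    [0,0,0,0,0,0,0.3],
    [0,0,0,0,0,0,0.3],
    [0,0,0,0,0,0,0.3],
    [0,0,0,0,0,0,0.3]
  ]
}}

```text
time_s: 5.1
tool_pos: [445.5, -309.5, 80.9]
eef_rot: [[0.377, 0.926, -0.001], [0.926, -0.377, 0.0], [0.0, -0.001, -1.0]]
contact_force: [-5.4, 1.9, 6.3]
finger_gap: 31.1
grasp_force: 20.0
```

```bash
cat > s.py <<'E'
from h import *
import time
st=state()
for k in("time_s","tool_pos","contact_force","wrist_torque","finger_gap","grasp_force"):print(k,np.round(st[k],2))
print("q",st["q"].round(3),"F in tool",(st["eef_rot"].T@st["contact_force"]).round(1))
E
python3 s.py
```

```text
time_s 5.1
tool_pos [ 445.53 -309.53   80.85]
contact_force [-5.42  1.92  6.3 ]
wrist_torque [0.23 0.93 0.05]
finger_gap 31.15
grasp_force 20.0
q [-0.825  0.535  1.545 -0.     1.062 -0.439] F in tool [-0.3 -5.8 -6.3]
```

Request:
{"method": "drive_tool", "body": {
  "moves": [
    [0,-0.007,0,0,0,0,0.2],
    [0,-0.007,0,0,0,0,0.2],
    [0,-0.007,0,0,0,0,0.2]
  ],
  "force": 50
}}

```text
time_s: 5.4
tool_pos: [445.5, -309.6, 80.9]
eef_rot: [[0.377, 0.926, 0.001], [0.926, -0.377, -0.0], [-0.0, 0.001, -1.0]]
contact_force: [-0.5, 0.8, 3.2]
finger_gap: 30.9
grasp_force: 50.0
```

Request:
{"method": "drive_tool", "body": {
  "moves": [
    [0,0,0,0,0,-0.02,0.2],
    [0,0,0,0,0,-0.04,0.2],
    [0,0,0,0,0,-0.06,0.2],
    [0,0,0,0,0,-0.08,0.2],
    [0,0,0,0,0,-0.1,0.2]
  ]
}}

```text
time_s: 5.9
tool_pos: [445.6, -309.6, 80.9]
eef_rot: [[0.175, 0.985, 0.001], [0.985, -0.175, -0.0], [-0.0, 0.001, -1.0]]
contact_force: [-1.4, 1.0, 3.6]
finger_gap: 31.0
grasp_force: 50.0
```

```bash
python3 s.py
```

```text
time_s 5.9
tool_pos [ 445.61 -309.57   80.87]
contact_force [-1.44  0.95  3.56]
wrist_torque [ 0.08  0.18 -0.13]
finger_gap 30.97
grasp_force 50.0
q [-8.260e-01  5.350e-01  1.546e+00  1.000e-03  1.060e+00 -6.500e-01] F in tool [ 0.7 -1.6 -3.6]
```

Request:
{"method": "drive_tool", "body": {
  "moves": [
    [0,0,0,0,0,-0.03,0.2],
    [0,0,0,0,0,-0.06,0.2],
    [0,0,0,0,0,-0.09,0.2],
    [0,0,0,0,0,-0.12,0.2],
    [0,0,0,0,0,-0.15,0.2],
    [0,0,0,0,0,-0.18,0.2],
    [0,0,0,0,0,-0.21,0.2],
    [0,0,0,0,0,-0.24,0.2],
    [0,0,0,0,0,-0.27,0.2],
    [0,0,0,0,0,-0.27,0.2]
  ]
}}

```text
time_s: 6.9
tool_pos: [445.8, -309.5, 80.9]
eef_rot: [[-0.379, 0.925, 0.001], [0.925, 0.379, -0.0], [-0.001, 0.001, -1.0]]
contact_force: [1.8, 0.3, 3.5]
finger_gap: 30.8
grasp_force: 50.0
```

```bash
python3 s.py
```

```text
time_s 6.9
tool_pos [ 445.84 -309.55   80.9 ]
contact_force [1.76 0.32 3.49]
wrist_torque [ 0.18 -0.22  0.1 ]
finger_gap 30.81
grasp_force 50.0
q [-8.250e-01  5.350e-01  1.546e+00  1.000e-03  1.059e+00 -1.215e+00] F in tool [-0.4  1.7 -3.5]
```

Request:
{"method": "drive_tool", "body": {
  "moves": [
    [0,0,0,0,0,0,1],
    [0,0,0,0,0,0,1],
    [0,0,0,0,0,0,1],
    [0,0,0,0,0,0,1],
    [0,0,0,0,0,0,1],
    [0,0,0.14,0,0,0,1],
    [0,0,0.29,0,0,0,1],
    [0,0,0.29,0,0,0,1]
  ]
}}

```text
time_s: 7.7
tool_pos: [444.7, -308.8, 50.4]
eef_rot: [[-0.378, 0.926, -0.002], [0.926, 0.378, 0.002], [0.003, -0.001, -1.0]]
contact_force: [0.3, -0.9, 0.0]
finger_gap: 87.7
grasp_force: 0.0
```

Request:
{"method": "drive_tool", "body": {
  "moves": [
    [0,0,0,0,0,0,0.5],
    [0,0,0,0,0,0,0.5],
    [0,0,0,0,0,0,0.5],
    [0,0,0,0,0,0,0.5],
    [0,0,0,0,0,0,0.5],
    [0,0,0,0,0,0,0.5],
    [0,0,0,0,0,0,0.5]
  ],
  "force": 20
}}

```text
time_s: 8.4
tool_pos: [445.7, -309.4, 52.1]
eef_rot: [[-0.379, 0.926, 0.001], [0.926, 0.379, -0.0], [-0.001, 0.001, -1.0]]
contact_force: [3.7, 1.8, 3.8]
finger_gap: 54.3
grasp_force: 20.0
```

```bash
python3 s.py
```

```text
time_s 8.4
tool_pos [ 445.75 -309.42   52.11]
contact_force [3.73 1.82 3.84]
wrist_torque [ 0.34 -0.52 -0.01]
finger_gap 54.28
grasp_force 20.0
q [-8.250e-01  5.760e-01  1.575e+00  1.000e-03  9.900e-01 -1.214e+00] F in tool [ 0.3  4.1 -3.8]
```

Request:
{"method": "drive_tool", "body": {
  "moves": [
    [0,0.004,0,0,0,0,0.4],
    [0,0.004,0,0,0,0,0.4],
    [0,0.004,0,0,0,0,0.4]
  ],
  "force": 50
}}

```text
time_s: 8.7
tool_pos: [445.8, -309.4, 52.1]
eef_rot: [[-0.379, 0.926, 0.0], [0.926, 0.379, -0.0], [-0.001, 0.0, -1.0]]
contact_force: [2.2, 1.8, 5.6]
finger_gap: 53.5
grasp_force: 50.0
```

Request:
{"method": "drive_tool", "body": {
  "moves": [
    [0,0,0,0,0,0.03,0.4],
    [0,0,0,0,0,0.06,0.4],
    [0,0,0,0,0,0.1,0.4],
    [0,0,0,0,0,0.14,0.4],
    [0,0,0,0,0,0.18,0.4],
    [0,0,0,0,0,0.22,0.4],
    [0,0,0,0,0,0.25,0.4],
    [0,0,0,0,0,0.27,0.4],
    [0,0,0,0,0,0.29,0.4],
    [0,0,0,0,0,0.31,0.4]
  ]
}}

```text
time_s: 9.7
tool_pos: [445.6, -309.5, 52.1]
eef_rot: [[0.259, 0.966, -0.0], [0.966, -0.259, -0.001], [-0.001, -0.0, -1.0]]
contact_force: [1.1, 2.1, 5.1]
finger_gap: 53.4
grasp_force: 50.0
```

```bash
python3 s.py
```

```text
time_s 9.7
tool_pos [ 445.59 -309.46   52.1 ]
contact_force [1.06 2.09 5.05]
wrist_torque [ 0.18 -0.03  0.38]
finger_gap 53.4
grasp_force 50.0
q [-8.250e-01  5.760e-01  1.575e+00 -1.000e-03  9.910e-01 -5.630e-01] F in tool [ 2.3  0.5 -5.1]
```

Request:
{"method": "drive_tool", "body": {
  "moves": [
    [0,0,0,0,0,0.015,0.4],
    [0,0,0,0,0,0.03,0.4],
    [0,0,0,0,0,0.045,0.4],
    [0,0,0,0,0,0.06,0.4]
  ]
}}

```text
time_s: 10.1
tool_pos: [445.5, -309.4, 52.1]
eef_rot: [[0.377, 0.926, -0.0], [0.926, -0.377, -0.001], [-0.001, -0.0, -1.0]]
contact_force: [0.4, 1.4, 4.9]
finger_gap: 53.4
grasp_force: 50.0
```

```bash
cat > w.py <<'E'
from h import *
st=state();print("th",round(st["q"][5]+1.214,3),"tz",round(st["wrist_torque"][2],3),st["contact_force"].round(1))
E
python3 w.py
```

```text
th 0.776 tz 0.356 [0.4 1.4 4.9]
```

Request:
{"method": "drive_tool", "body": {
  "moves": [
    [0,0,0,0,0,0.01,0.4],
    [0,0,0,0,0,0.02,0.4],
    [0,0,0,0,0,0.03,0.4]
  ]
}}

```text
time_s: 10.4
tool_pos: [445.5, -309.4, 52.1]
eef_rot: [[0.434, 0.901, -0.0], [0.901, -0.434, -0.001], [-0.001, -0.0, -1.0]]
contact_force: [-0.1, 1.9, 6.0]
finger_gap: 53.2
grasp_force: 50.0
```

```bash
python3 w.py
```

```text
th 0.838 tz 0.526 [-0.1  1.9  6. ]
```

Request:
{"method": "drive_tool", "body": {
  "moves": [
    [0,0,0,0,0,0.005,0.4]
  ]
}}

```text
time_s: 10.5
tool_pos: [445.5, -309.4, 52.1]
eef_rot: [[0.443, 0.896, -0.0], [0.896, -0.443, -0.001], [-0.001, -0.0, -1.0]]
contact_force: [1.1, 1.3, 6.4]
finger_gap: 53.5
grasp_force: 50.0
```

```bash
python3 w.py
```

```text
th 0.849 tz 0.585 [1.1 1.3 6.4]
```

Request:
{"method": "drive_tool", "body": {
  "moves": [
    [0,0,0,0,0,0.005,0.4],
    [0,0,0,0,0,0.005,0.4]
  ]
}}

```text
time_s: 10.7
tool_pos: [445.5, -309.4, 52.1]
eef_rot: [[0.452, 0.892, -0.001], [0.892, -0.452, -0.001], [-0.001, -0.0, -1.0]]
contact_force: [0.9, 1.1, 5.7]
finger_gap: 53.6
grasp_force: 50.0
```

```bash
python3 w.py
```

```text
th 0.859 tz 0.491 [0.9 1.1 5.7]
```

Request:
{"method": "drive_tool", "body": {
  "moves": [
    [0,0,0,0,0,0,0.4],
    [0,0,0,0,0,0,0.4]
  ]
}}

```text
time_s: 10.9
tool_pos: [445.5, -309.4, 52.1]
eef_rot: [[0.452, 0.892, -0.0], [0.892, -0.452, -0.001], [-0.001, -0.0, -1.0]]
contact_force: [0.8, 2.0, 5.4]
finger_gap: 53.3
grasp_force: 50.0
```

```bash
python3 w.py;python3 s.py
```

```text
th 0.859 tz 0.533 [0.8 2.  5.4]
time_s 10.9
tool_pos [ 445.5  -309.42   52.09]
contact_force [0.83 1.97 5.43]
wrist_torque [0.17 0.07 0.53]
finger_gap 53.32
grasp_force 50.0
q [-8.250e-01  5.760e-01  1.575e+00 -1.000e-03  9.910e-01 -3.550e-01] F in tool [ 2.1 -0.1 -5.4]
```

Request:
{"method": "drive_tool", "body": {
  "moves": [
    [0,0,0,0,0,0,1],
    [0,0,0,0,0,0,1],
    [0,0,0,0,0,0,1],
    [0,0,0,0,0,0,1],
    [0,0,-0.15,0,0,0,1],
    [0,0,-0.3,0,0,0,1],
    [0,0,-0.3,0,0,0,0.5],
    [0,0,-0.3,0,0,0,0.5],
    [0,0,-0.3,0,0,0,0.5]
  ]
}}

```text
time_s: 11.8
tool_pos: [445.4, -309.0, 81.0]
eef_rot: [[0.453, 0.891, -0.001], [0.891, -0.453, 0.001], [0.0, -0.001, -1.0]]
contact_force: [1.0, -0.8, 0.0]
finger_gap: 66.2
grasp_force: 0.0
```

Request:
{"method": "drive_tool", "body": {
  "moves": [
    [0,0,0,0,0,0,0.3],
    [0,0,0,0,0,0,0.3],
    [0,0,0,0,0,0,0.3],
    [0,0,0,0,0,0,0.3],
    [0,0,0,0,0,0,0.3],
    [0,0,0,0,0,0,0.3],
    [0,0,0,0,0,0,0.3],
    [0,0,0,0,0,0,0.3]
  ],
  "force": 20
}}

```text
time_s: 12.6
tool_pos: [445.6, -309.2, 81.7]
eef_rot: [[0.453, 0.891, -0.0], [0.891, -0.453, 0.0], [0.0, -0.0, -1.0]]
contact_force: [-0.9, -1.1, -1.4]
finger_gap: 31.1
grasp_force: 20.0
```

```bash
python3 s.py; python3 - <<'E'
from h import *
cv2.imwrite("pics/s2.png",cv2.resize(grab_frame("side")[200:320,230:390],(800,600),interpolation=cv2.INTER_CUBIC))
E
```

```text
time_s 12.6
tool_pos [ 445.58 -309.23   81.68]
contact_force [-0.86 -1.15 -1.38]
wrist_torque [-0.05  0.15  0.03]
finger_gap 31.09
grasp_force 20.0
q [-0.825  0.534  1.545 -0.     1.063 -0.355] F in tool [-1.4 -0.2  1.4]
```

View pics/s2.png

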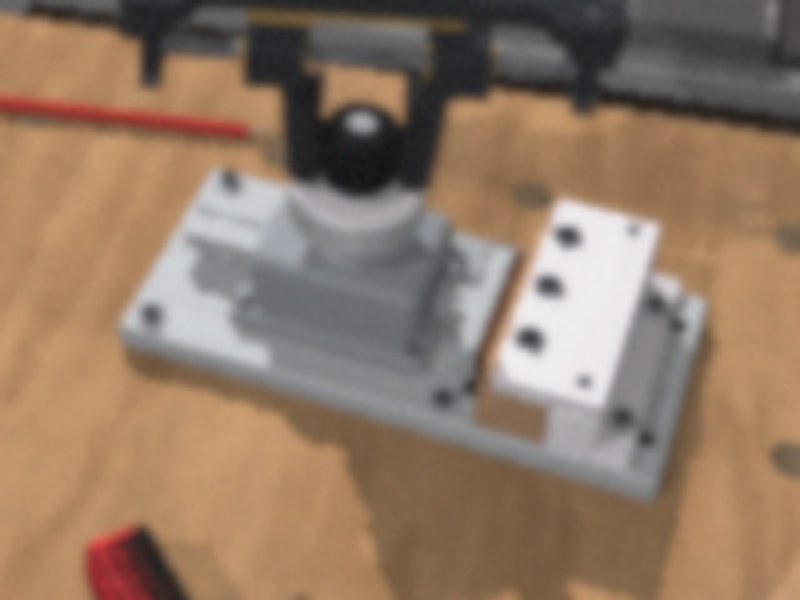

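The picture shows the jaw face at crop (495,320) closed on the offcut at (510,415), which sits against the fence. The fingers hold the lock knob at (360,140). Now I'll tighten it.

Request:
{"method": "drive_tool", "body": {
  "moves": [
    [0,0,0,0,0,0,0.2],
    [0,0,0,0,0,0,0.2],
    [0,0,0,0,0,0.04,0.2],
    [0,0,0,0,0,0.08,0.2],
    [0,0,0,0,0,0.12,0.2],
    [0,0,0,0,0,0.16,0.2],
    [0,0,0,0,0,0.2,0.2],
    [0,0,0,0,0,0.23,0.2],
    [0,0,0,0,0,0.25,0.2]
  ],
  "force": 50
}}

```text
time_s: 13.55
tool_pos: [445.5, -309.2, 81.7]
eef_rot: [[0.839, 0.544, -0.0], [0.544, -0.839, 0.0], [-0.0, -0.0, -1.0]]
contact_force: [-0.5, -0.0, -0.6]
finger_gap: 30.8
grasp_force: 50.0
```

```bash
python3 s.py
```

```text
time_s 13.55
tool_pos [ 445.53 -309.21   81.66]
contact_force [-0.53 -0.03 -0.64]
wrist_torque [-0.01  0.21  0.25]
finger_gap 30.77
grasp_force 50.0
q [-0.825  0.534  1.545 -0.     1.063  0.171] F in tool [-0.5 -0.3  0.6]
```

Request:
{"method": "drive_tool", "body": {
  "moves": [
    [0,0,0,0,0,0.03,0.2],
    [0,0,0,0,0,0.06,0.2],
    [0,0,0,0,0,0.09,0.2],
    [0,0,0,0,0,0.12,0.2],
    [0,0,0,0,0,0.15,0.2],
    [0,0,0,0,0,0.18,0.2],
    [0,0,0,0,0,0.21,0.2],
    [0,0,0,0,0,0.24,0.2]
  ]
}}

```text
time_s: 14.35
tool_pos: [445.5, -309.2, 81.7]
eef_rot: [[0.997, 0.073, -0.001], [0.073, -0.997, 0.0], [-0.001, -0.0, -1.0]]
contact_force: [-0.2, 0.1, -1.6]
finger_gap: 30.5
grasp_force: 50.0
```

```bash
python3 s.py
```

```text
time_s 14.35
tool_pos [ 445.5  -309.15   81.67]
contact_force [-0.23  0.07 -1.6 ]
wrist_torque [0.01 0.28 0.43]
finger_gap 30.51
grasp_force 50.0
q [-0.825  0.534  1.546 -0.     1.063  0.673] F in tool [-0.2 -0.1  1.6]
```

Request:
{"method": "drive_tool", "body": {
  "moves": [
    [0,0,0,0,0,0.03,0.2],
    [0,0,0,0,0,0.06,0.2],
    [0,0,0,0,0,0.09,0.2],
    [0,0,0,0,0,0.11,0.2],
    [0,0,0,0,0,0.11,0.2]
  ]
}}

```text
time_s: 14.85
tool_pos: [445.5, -309.1, 81.6]
eef_rot: [[0.988, -0.155, -0.001], [-0.155, -0.988, 0.0], [-0.001, -0.0, -1.0]]
contact_force: [-1.5, 0.5, -1.5]
finger_gap: 30.8
grasp_force: 50.0
```

```bash
python3 s.py
```

```text
time_s 14.85
tool_pos [ 445.5  -309.1    81.65]
contact_force [-1.5   0.54 -1.52]
wrist_torque [0.07 0.36 0.25]
finger_gap 30.78
grasp_force 50.0
q [-0.825  0.534  1.546 -0.     1.063  0.902] F in tool [-1.6 -0.3  1.5]
```

Request:
{"method": "drive_tool", "body": {
  "moves": [
    [0,0,0,0,0,0,1],
    [0,0,0,0,0,0,1],
    [0,0,0,0,0,0,1],
    [0,0,0,0,0,0,1],
    [0,0,0,0,0,0,1],
    [0,0,-0.3,0,0,0,1],
    [0,0,-0.7,0,0,0,1],
    [0,0,-1,0,0,0,1],
    [0,0,-1,0,0,0,1],
    [0,0,-1,0,0,0,1]
  ]
}}

```text
time_s: 15.85
tool_pos: [445.6, -309.2, 181.7]
eef_rot: [[0.988, -0.156, 0.0], [-0.156, -0.988, -0.0], [0.0, 0.0, -1.0]]
contact_force: [1.2, -0.6, 0.2]
finger_gap: 88.1
grasp_force: 0.0
```

```bash
python3 s.py; python3 - <<'E'
from h import *
a=grab_frame("top")[100:280,190:410]
cv2.imwrite("pics/t3.png",cv2.resize(a,(733,600),interpolation=cv2.INTER_CUBIC))
cv2.imwrite("pics/s3.png",cv2.resize(grab_frame("side")[200:320,230:390],(800,600),interpolation=cv2.INTER_CUBIC))
E
```

```text
time_s 15.85
tool_pos [ 445.57 -309.18  181.67]
contact_force [ 1.25 -0.57  0.15]
wrist_torque [ 0.03  0.17 -0.04]
finger_gap 88.14
grasp_force 0.0
q [-0.825  0.416  1.415 -0.     1.31   0.902] F in tool [ 1.3  0.4 -0.1]
```

View pics/s3.png

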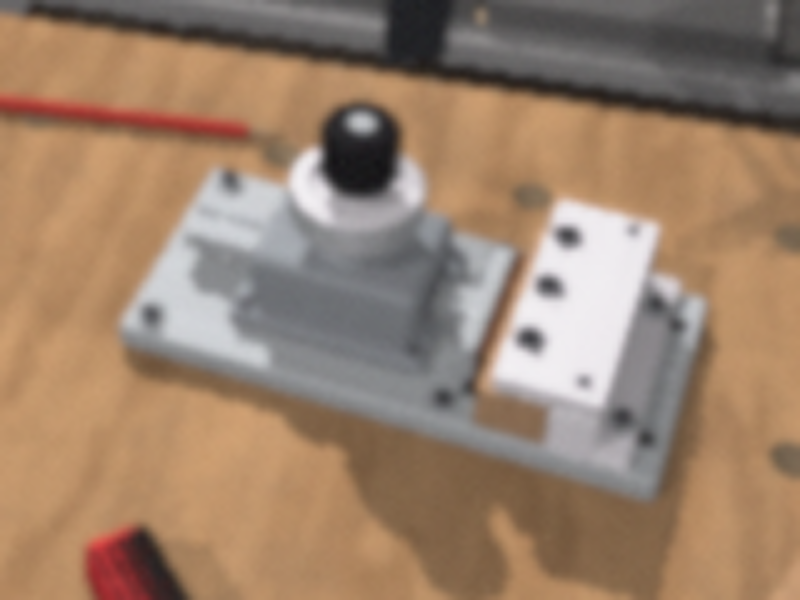

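The offcut is held square against the fence, and the pencil and keys haven't moved. The knobs are free of the gripper, so I'm handing in.

```bash
python3 -c "
from rig import *
print(job_done())"
```

```text
the job is handed in; nothing more can be done
None
```

I handed the job in at about 16 s: I slackened the lock, closed the jaw on the offcut at an estimated 14–15 N, and retightened the lock to an estimated 65 N; the verdict was not shown, and both forces come from wrist torque and turn angles.

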